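# Tip a torch tube into its V rest and push it home

## Robot

A 7-joint arm with a two-finger parallel gripper is mounted at the origin on a cart in front of the work surface, level with it; the furniture and walls round the work are solid. World frame = base frame: x ahead of the robot, y to its left, z up, the work surface at z = 0. Lengths are in m, angles in degrees, forces in N, time in s.
With the tool pointing down it reaches from about 0.375 to 0.925 m from the base axis. Payload 3.1 kg.
Tool frame: the origin (TCP) lies at the centre of the arm's flange, where the gripper is bolted on; the fingertips stand 173 mm ahead of it and the grasp point (between the pads) lies 155 mm ahead of it (bot.tips_ahead is the distance from the TCP to the fingertips, in m); z points along the fingers, y is the line along which they close (so a half turn about z gives the same grasp; the last joint's range is limited). The gripper opens to 85 mm and grips with 20 to 120 N. Pads are 22 mm wide; open, the fingers measure 114 mm over their backs; the gripper's body (76 mm by 85 mm) begins 54 mm behind the grasp point. The pads swing forward as they close: fully open they stand 13 mm farther back than shut.
Start: joints at [65.787, 21.939, 2.515, 91.553, -1.026, 66.532, -2.859], TCP at [0.207, -0.616, 0.405] pointing down, gripper open.
Joint ranges: [-149.38, 149.38], [-23.57, 123.04], [-84.95, 90], [0, 143.3], [-89.99, 269.99], [3.08, 112.72], [-163.45, 163.45]. Speed limits (degrees/s): [159.86, 159.86, 180, 180, 180, 180, 180].

## Interface

Orientations are given as a 3x3 rotation matrix whose columns are the frame's x, y, z axes.
In Python, from plant import bot, optics, order gives the robot as it stands. The module is installed in compiled form; this text tells all that it offers.
- The arm moves only by the tool apply_moves, never from a script. Its argument "plan" is a list of rows, each a list of 5 numbers: the shift along the tool's x, y, z in mm, then the turn about the tool's z in rad, then the gripper's target within -1 to 1 (shut at 1, half-way at 0, fully open at -1). A call has 1 to 20 rows; each row shifts and turns the commanded pose from where the row before left it, along the tool's axes as they then stand; what a row does not reach is not made up. A row lasts 1/10 s, in which the tool goes at most 50 mm and 8.59 degrees, less where a joint would pass 70% of its speed; a pose out of reach is approached as far as the arm can. A call is refused whole if a number of a shift passes 50 or a number of a turn 0.15, either way. A call with a gripper value outside its range is refused whole. The fingers move at their own pace and stop on an object; "force" is the grip in N (left out, the last holds). Time passes only in rows, so rows that do not move let the fingers close. It gives the time, the measured TCP pose, the force, the opening and the grip force at its end, in the units of the state.
- bot.get_state(): the state, without advancing time (a new reading comes with each control period).
- optics.read_camera(name): name is "scene" or "top" or "wrist"; returns a dict with "pixels" (420x560x3 uint8, red, green, blue), "fovy" (degrees; the focal length in pixels is half the picture's height over the tangent of half this angle, whatever the lens; pixels are square), "cx", "cy" (the principal point, pixels), "k1" (the pictures are not rectified: a ray, as slopes to the right and down, at radius r is drawn at 1 + k1 r^2 times it, then the intrinsics apply), "T" (4x4, takes a point from camera to world coordinates). Camera axes: x right, y down, z forward; pixel columns grow to the right and rows downward; lengths in m; the calibration is good to about 2 mm. A picture is of the moment at which its call begins. There is no depth.
- order.hand_in(): hands the job in; it is judged then, once.
The state is a dict: "time": time; "joint_pos": joint angles; "qvel": joint speeds; "joint_efforts": joint torques, N m; "tcp_pos": TCP position; "ee_rot": TCP orientation; "wrist_force": force on the tool from outside, world axes, zero at the start; "ft_torque": the same for the moment, N m; "width": finger opening in m; "grasp_force": force on a finger pad.
Only numpy, scipy, OpenCV 4.12 (cv2) and the standard library are available. Lean on these libraries where they do the work, as an engineer would, in place of code of your own. Each camera call takes 0.05 s, during which the arm holds its last target. There are 200 camera calls.

## Task

Push over the slim black torch tube that stands on the pad of the V rest, so that it tips into the V rest and lies along it with its open end towards the end stop. Then push on its foot until its open end sits against the end stop. Only push with the fingers: do not grip or lift the tube, and leave the two short torch heads and the white flange beside the rest where they stand.

Things in the scene. Friction and masses are not known exactly. Their poses are not given: they have to be found in the camera images.
- torch_tube: the torch tube: black cylinder, closed foot, open top, 32 mm diameter, 98 mm long, about 0.17 kg, loose, standing upright on the round dark pad of the V rest, off its centre. Origin at the centre of its foot face, z along the tube to its open end (turn about z means nothing). It falls by itself once tilted 20 degrees. Pushed 60 to 90 mm above the foot it tips; pushed low it slides
- tube_mouth (a point): centre of the tube's open end, 98 mm from the foot on the axis. Sliding the lying tube along the V takes up to about 10 N; against the stop it bears 14 N and more
- tube_middle (a point): middle of the tube on its axis, 49 mm from the foot
- v_rest: the V rest, fixed to the bench: aluminium base plate 190 x 86 mm, 6 mm thick, with a 54 mm dark round standing pad at one end, two grey sloped rails forming a V, and an upright end stop. Origin on the bench under the pad's centre; x runs level along the rest from the pad to the stop, z up. The plate reaches from x = -38 to 152 mm; the rails from 50 to 138 mm; the stop's inner face is at 138 mm
- v_start (a point): start of the V next to the pad, on the rest's centre line, 50 mm from the rest's origin in x and at the plate's top (6 mm above the bench). The rails' inner faces rise at 45 degrees from z = 6 mm at y = +-5.6 mm to z = 36 mm at y = +-35 mm (rest's frame)
- stop_face (a point): point on the inner face of the end stop, on the axis of a tube lying in the V, 23 mm above the bench; the stop is 10 mm thick, 56 mm wide and rises 46 mm above the bench. With the tube home its foot face is at x = 40 mm in the rest's frame, 10 mm short of the rails, so the pushing finger stays outside the V
- head_a: bystander: short black torch head, 41 mm diameter, 50 mm high, standing on the bench beside the rest; origin at the centre of its underside
- head_b: bystander: short black torch head, 42 mm diameter, 52 mm high, standing on the bench beside the rest; origin at the centre of its underside
- flange: bystander: white stem flange, 48 mm diameter foot, 41 mm high, standing on the bench beside the rest; origin at the centre of its underside
There are look-alikes about, which are no part of the job. Of the things like the torch_tube, leave any that is purple; of the rest the larger one is meant.

How it is judged:
By the outcome, as a careful person would: the job done as asked, in the order asked, and still so for the second after the job is handed in, with the robot touching nothing.
It also fails if it takes over 42 s, if anything falls off the work surface, if the arm or the gripper's body presses on something with over 40 N, if the wrist force passes 120 N, or if a joint passes its speed limit or range.

## Working session

There is one attempt and no reset: what is moved stays moved. The work goes in short steps, Python scripts to look and compute and a tool call to move; the robot and the scene stay as the last step left them, time stands still between calls to the robot, and variables do not carry over. Pictures are saved under pics/ and viewed, at most 10 in all, crops included, and the job is handed in when it is done.

Besides the shell and the picture viewer there is one more tool, called by a JSON object that holds its "fn" and its "kwargs". apply_moves: Moves the arm, as the interface text tells. Its arguments: {"type":"object","properties":{"plan":{"type":"array","items":{"type":"array","items":{"type":"number"}}},"force":{"type":"number"}},"required":["plan"]}

```bash
mkdir -p pics; cat > h.py <<'E'
import numpy as np, cv2
from plant import bot, optics, order
def shot(n):
    d=optics.read_camera(n); 
    return d
def K(d):
    h=d["pixels"].shape[0]; f=h/2/np.tan(np.radians(d["fovy"])/2)
    return np.array([[f,0,d["cx"]],[0,f,d["cy"]],[0,0,1.]]), np.array([d["k1"],0,0,0,0.])
def onplane(d,uv,z):
    k,c=K(d); s=cv2.undistortPoints(np.array(uv,float).reshape(-1,1,2),k,c).reshape(-1,2)
    T=np.array(d["T"]); r=np.c_[s,np.ones(len(s))]@T[:3,:3].T; o=T[:3,3]
    return o+r*((z-o[2])/r[:,2])[:,None]
def proj(d,P):
    k,c=K(d); T=np.linalg.inv(np.array(d["T"]))
    return cv2.projectPoints(np.array(P,float).reshape(-1,1,3),cv2.Rodrigues(T[:3,:3])[0],T[:3,3],k,c)[0].reshape(-1,2)
def save(d,n,crop=None,s=1):
    p=d["pixels"][:,:,::-1]
    if crop: p=p[crop[1]:crop[3],crop[0]:crop[2]]
    cv2.imwrite("pics/"+n,cv2.resize(p,None,fx=s,fy=s,interpolation=cv2.INTER_CUBIC))
E
python3 - <<'E'
from h import *
import pickle
D={n:shot(n) for n in("scene","top","wrist")}
pickle.dump(D,open("d0.pkl","wb"))
for n in("scene","top"): save(D[n],n+"0.png",s=1.42)
for n in D: print(n,D[n]["fovy"],D[n]["T"])
s=bot.get_state();print(s["time"],s["tcp_pos"],s["ee_rot"],s["width"])
E
```

```text
scene 43.59794011471103 [[-0.80682247 -0.35020702  0.47580726  0.14166252]
 [-0.59047999  0.45175563 -0.6687677   0.73076666]
 [ 0.01925853 -0.82053147 -0.57127683  0.57467367]
 [ 0.          0.          0.          1.        ]]
top 42.868439197933526 [[ 0.08324598 -0.97622987  0.20011334  0.33828199]
 [-0.99650213 -0.08007249  0.02391466  0.15897278]
 [-0.00732263 -0.20140416 -0.97948085  1.03664048]
 [ 0.          0.          0.          1.        ]]
wrist 62.35845148343913 [[ 0.31836532 -0.90398776 -0.28539386  0.27954899]
 [-0.94796196 -0.30467635 -0.09241447 -0.59060986]
 [-0.0034112   0.29996408 -0.9539444   0.37328384]
 [ 0.          0.          0.          1.        ]]
0.15 [ 0.20732603 -0.61565068  0.40357345] [[ 9.47680922e-01  3.19218191e-01 -7.84782053e-04]
 [ 3.19219131e-01 -9.47678944e-01  1.94063990e-03]
 [-1.24233869e-04 -2.08962485e-03 -9.99997809e-01]] 0.08532005909686824
```

View pics/scene0.png

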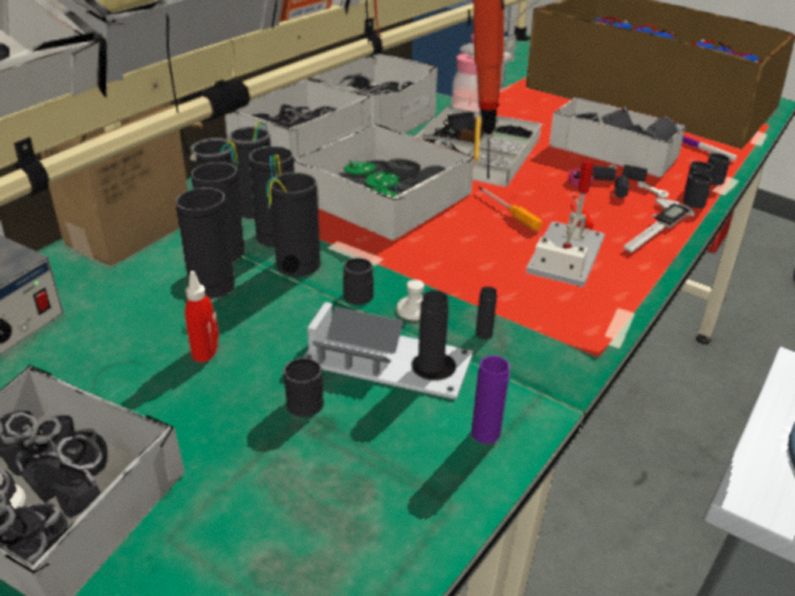

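View pics/top0.png

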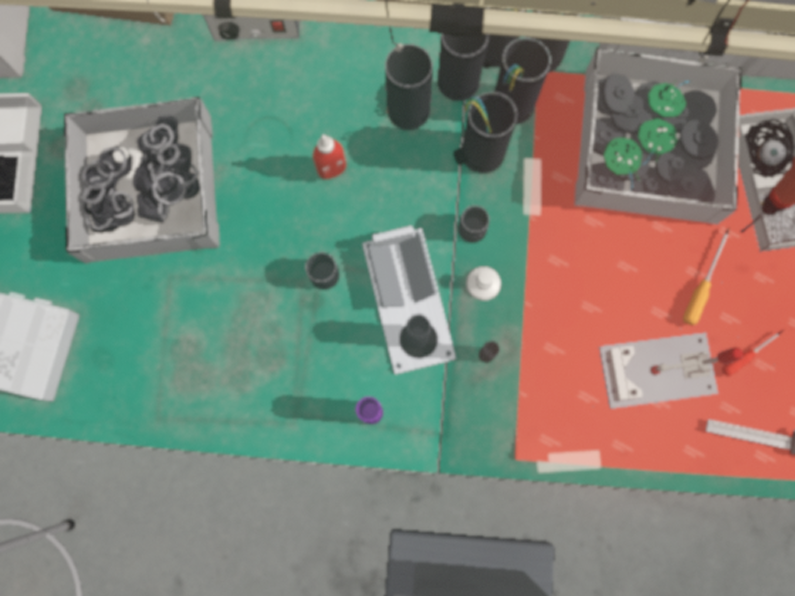

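Both views show the tube on the pad: scene view px (433,335), top view px (420,332). The rest points up-left in the top view, the purple tube is at (369,410) and the smaller look-alike at (488,351). I'll take closer crops.

```bash
python3 - <<'E'
from h import *
import pickle
D=pickle.load(open("d0.pkl","rb"))
save(D["top"],"t1.png",(240,150,360,270),5)
save(D["scene"],"s1.png",(200,190,350,300),5)
E
```

```text
(no output)
```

View pics/t1.png

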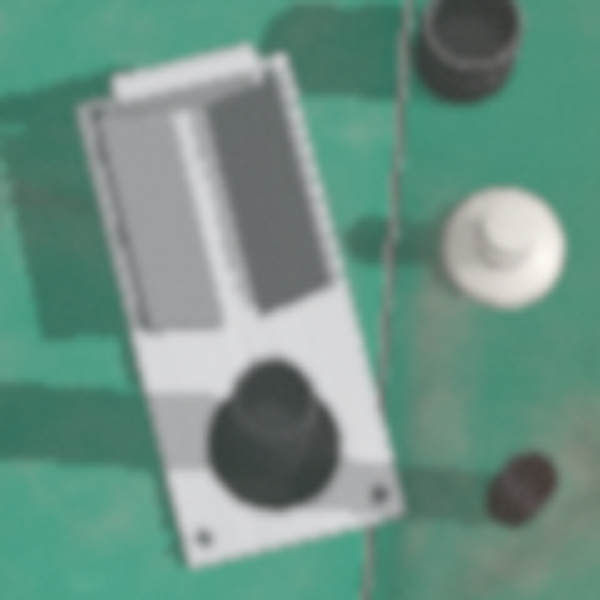

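View pics/s1.png

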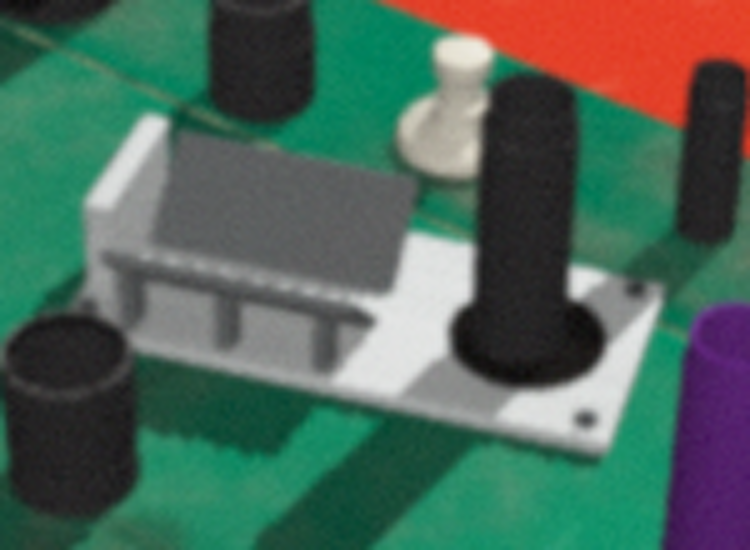

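Crops: the plate's near corners are at (190,568) and (405,515) in the top crop and its far corners at (78,106) and (285,55). The tube's mouth is near (274,395) in the top crop and (532,92) in the scene crop. The foot's lower edge is at about (522,338) in the scene crop.

```bash
python3 - <<'E'
from h import *
import pickle
from scipy.optimize import least_squares
D=pickle.load(open("d0.pkl","rb"));t,s=D["top"],D["scene"]
ct=lambda p:np.array(p)/5+[240,150]-0.4
cs=lambda p:np.array(p)/5+[200,190]-0.4
# rest pts
L=np.array([[-38,43,6],[-38,-43,6],[152,43,6],[152,-43,6]])/1000
tp=ct([(190,565),(405,513),(78,106),(285,55)]); sp=cs([(605,447),(665,285)])
W=lambda q,P:np.c_[q[0]+np.cos(q[2])*P[:,0]-np.sin(q[2])*P[:,1],q[1]+np.sin(q[2])*P[:,0]+np.cos(q[2])*P[:,1],P[:,2]]
P=onplane(t,tp,.006);print(P.round(4)); 
res=lambda q:np.r_[(proj(t,W(q,L))-tp).ravel(),(proj(s,W(q,L[:2]))-sp).ravel()]
d=P[2:].mean(0)-P[:2].mean(0)
r=least_squares(res,[*(P[:2].mean(0)+d*.2)[:2],np.arctan2(d[1],d[0])]);q=r.x
print("rest",q[:2],np.degrees(q[2]),r.fun.round(1))
print("pad t",(proj(t,W(q,np.array([[0,0,.007]])))-[240,150])*5,"s",(proj(s,W(q,np.array([[0,0,.007]])))-[200,190])*5)
a=onplane(t,ct([(274,395)]),.105)[0];b=onplane(s,cs([(532,92)]),.105)[0]
# silhouette edges in scene: axis centre at foot ~ (523,318)
c=onplane(s,cs([(523,320)]),.007)[0]
R=np.array([[np.cos(q[2]),np.sin(q[2])],[-np.sin(q[2]),np.cos(q[2])]])
for n,p in(("mouth top",a),("mouth scene",b),("foot scene",c)): print(n,p.round(4),(R@(p[:2]-q[:2])*1000).round(1))
for n,z,u in(("headA",.05,[(472,28)]),("flange",.0,[(503,255)]),("small",.07,[(530,478)])): 
  p=onplane(t,ct(u),z)[0];print(n,p.round(3),(R@(p[:2]-q[:2])*1000).round(0))
p=onplane(t,np.array([(369,408)])/1.42,.09)[0];print("purple",p,R@(p[:2]-q[:2]))
p=onplane(t,np.array([(322,264)])/1.42,.05)[0];print("head",p,R@(p[:2]-q[:2]))
E
```

```text
[[0.4426 0.1849 0.006 ]
 [0.4695 0.1037 0.006 ]
 [0.6217 0.2452 0.006 ]
 [0.6495 0.1644 0.006 ]]
rest [0.49167789 0.15587617] 18.736856207090554 [ 0.3  0.4  0.4  0.  -0.1 -0.1  0.2  0.1 -0.2  0.3 -0.4  0.4]
pad t [[273.21871578 443.10247255]] s [[522.17179848 336.60180162]]
mouth top [0.4948 0.158  0.105 ] [3.7 1. ]
mouth scene [0.4956 0.1544 0.105 ] [ 3.3 -2.7]
foot scene [0.4974 0.1481 0.007 ] [ 2.9 -9.2]
headA [0.653 0.093 0.05 ] [ 133. -111.]
flange [0.576 0.072 0.   ] [  53. -107.]
small [0.478 0.063 0.07 ] [-43. -84.]
purple [0.38808957 0.21020179 0.09      ] [-0.08064794  0.08472144]
head [0.57555314 0.292698   0.05      ] [0.12338039 0.1026282 ]
```

The rest fits well: origin (0.492, 0.156), heading 18.7°. That's also the tool's x heading, so I push along tool x. Approaching now, and I'll get the tube's sideways offset from closer.

{"fn": "apply_moves", "kwargs": {"plan": [[33, -26, 0, 0, 0.7], [33, -26, 0, 0, 0.7], [33, -26, 0, 0, 0.7], [33, -26, 0, 0, 0.7], [33, -26, 0, 0, 0.7], [33, -26, 0, 0, 0.7], [33, -26, 0, 0, 0.7], [33, -26, 0, 0, 0.7], [33, -26, 0, 0, 0.7], [16, -40, 0, 0, 0.7], [16, -40, 0, 0, 0.7], [16, -40, 0, 0, 0.7], [16, -40, 0, 0, 0.7], [16, -40, 0, 0, 0.7]], "force": 20}}

```text
time: 1.55
tcp_pos: [0.4258, -0.0826, 0.4046]
ee_rot: [[0.948, 0.319, -0.0], [0.319, -0.948, -0.0], [-0.0, 0.0, -1.0]]
wrist_force: [1.1, 0.7, -0.6]
width: 0.0125
grasp_force: 0.0
```

{"fn": "apply_moves", "kwargs": {"plan": [[15, -41, 0, 0, 0.7], [15, -41, 0, 0, 0.7], [15, -41, 0, 0, 0.7], [15, -41, 0, 0, 0.7], [15, -41, 0, 0, 0.7], [0, 0, 15, 0, 0.7], [0, 0, 15, 0, 0.7], [0, 0, 0, 0, 0.7], [0, 0, 0, 0, 0.7]]}}

```text
time: 2.45
tcp_pos: [0.4317, 0.1336, 0.3745]
ee_rot: [[0.948, 0.319, -0.001], [0.319, -0.948, -0.0], [-0.001, -0.0, -1.0]]
wrist_force: [-0.9, 0.5, -0.0]
width: 0.0129
grasp_force: 0.0
```

```bash
python3 - <<'E'
from h import *
import pickle
s=bot.get_state();print(s["tcp_pos"],s["width"],s["time"])
w=shot("wrist");pickle.dump(w,open("w1.pkl","wb"));save(w,"w1.png",s=1.42)
print(w["T"][:3,3],"z",w["T"][:3,2])
print(proj(w,[[.4917,.1559,.007]]))
E
```

```text
[0.43170782 0.1335563  0.37448518] 0.012929739232205497 2.45
[0.5039476  0.1584296  0.34429857] z [-0.285614   -0.09457961 -0.95366626]
[[272.96606042 113.94111613]]
```

View pics/w1.png

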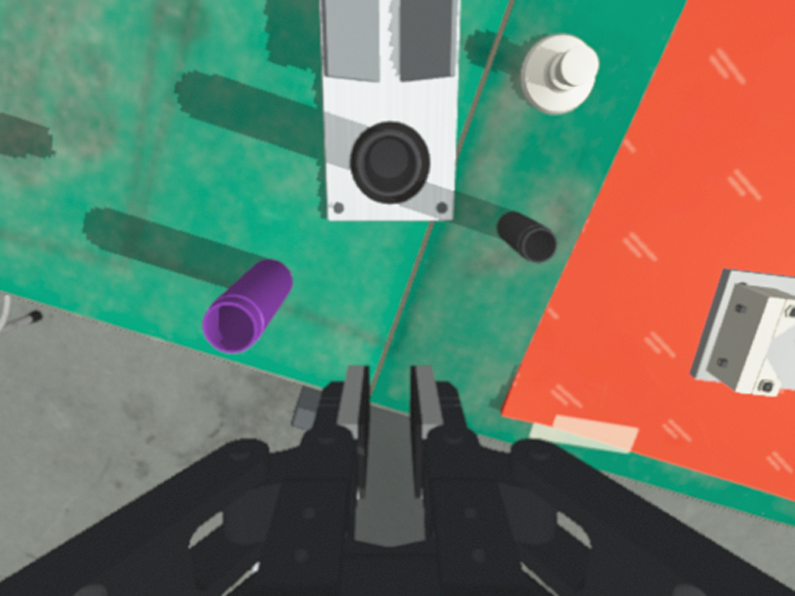

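The wrist view looks straight down on the tube: mouth centre at about (389,158), pad centre at about (390,162), fingers centred at x≈391.

```bash
python3 - <<'E'
from h import *
import pickle
w=pickle.load(open("w1.pkl","rb"))
R=np.array([[.948,.319],[.319,-.948]]) # tool axes
tcp=np.array([.4317,.1336])
for n,u,z in(("mouth",(389,158),.105),("pad",(390,162),.007),("plate corners",(328,219),.006),("",(452,219),.006),("rail mid",(390,76),.006)):
    p=onplane(w,np.array([u])/1.42,z)[0]; print(n,p.round(4),"tool",(R@(p[:2]-tcp)*1000).round(1))
print("rest org tool",R@(np.array([.4917,.1559])-tcp)*1000)
E
```

```text
mouth [0.4971 0.1566 0.105 ] tool [69.3 -0.9]
pad [0.4921 0.1544 0.007 ] tool [63.9 -0.4]
plate corners [0.4427 0.1826 0.006 ] tool [ 26. -43.]
 [0.4697 0.102  0.006 ] tool [26.  42.1]
rail mid [0.5421 0.1712 0.006 ] tool [116.6  -0.4]
rest org tool [63.9937 -2.0004]
```

{"fn": "apply_moves", "kwargs": {"plan": [[0, -1, 30, 0, 0.7], [0, 0, 30, 0, 0.7], [0, 0, 30, 0, 0.7], [0, 0, 28, 0, 0.7], [10, 0, 0, 0, 0.7], [10, 0, 0, 0, 0.7], [10, 0, 0, 0, 0.7], [4, 0, 0, 0, 0.7], [4, 0, 0, 0, 0.7], [4, 0, 0, 0, 0.7], [4, 0, 0, 0, 0.7], [4, 0, 0, 0, 0.7], [4, 0, 0, 0, 0.7], [0, 0, 0, 0, 0.7]]}}

```text
time: 3.9
tcp_pos: [0.4833, 0.1522, 0.2568]
ee_rot: [[0.948, 0.319, 0.001], [0.319, -0.948, 0.001], [0.001, -0.0, -1.0]]
wrist_force: [-0.1, 0.0, -0.2]
width: 0.0133
grasp_force: 0.0
```

```bash
python3 - <<'E'
from h import *
w=shot("scene");save(w,"s2.png",(180,170,380,320),4)
E
```

```text
(no output)
```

View pics/s2.png

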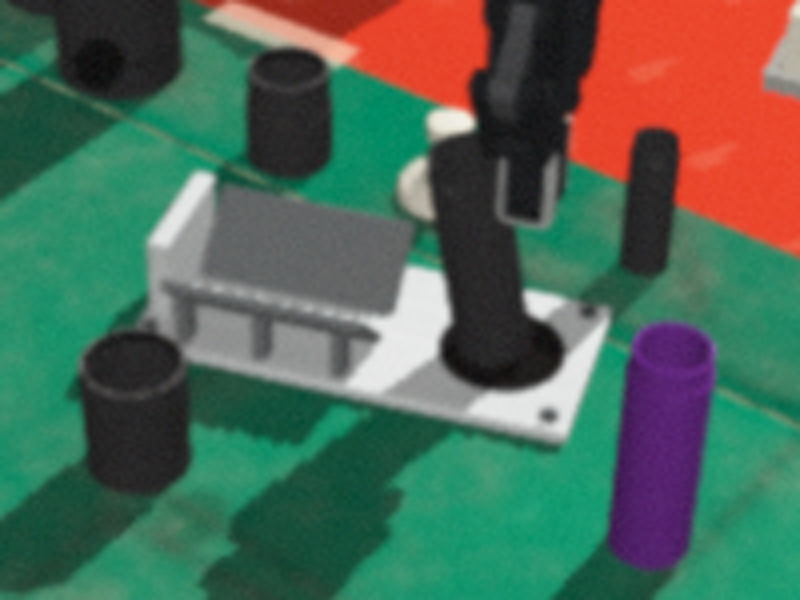

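The tube is tilting forward about the far edge of its foot (mouth at (465,150), foot at (490,360)), in line with the V. I'll keep pushing gently.

{"fn": "apply_moves", "kwargs": {"plan": [[4, 0, 0, 0, 0.7], [4, 0, 0, 0, 0.7], [4, 0, 0, 0, 0.7], [4, 0, 0, 0, 0.7], [4, 0, 0, 0, 0.7], [4, 0, 0, 0, 0.7], [0, 0, 0, 0, 0.7], [0, 0, 0, 0, 0.7], [0, 0, 0, 0, 0.7], [0, 0, 0, 0, 0.7], [0, 0, 0, 0, 0.7]]}}

```text
time: 5.05
tcp_pos: [0.5053, 0.1596, 0.2567]
ee_rot: [[0.948, 0.319, -0.0], [0.319, -0.948, -0.0], [-0.0, 0.0, -1.0]]
wrist_force: [-0.3, -0.2, 0.1]
width: 0.0129
grasp_force: 0.0
```

```bash
python3 - <<'E'
from h import *
w=shot("scene");save(w,"s3.png",(180,170,380,320),4)
E
```

```text
(no output)
```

View pics/s3.png

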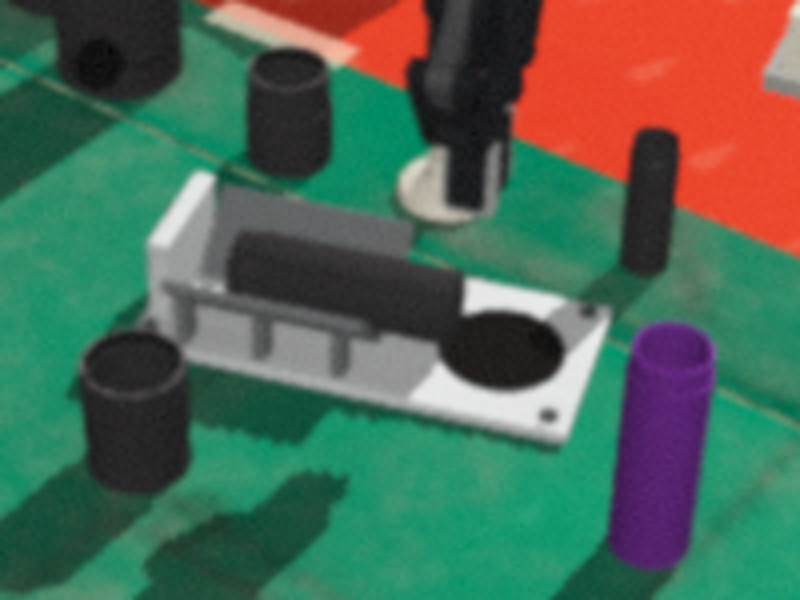

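The tube lies in the V, mouth towards the stop, about 20 mm short of it. I'll go back, shut the fingers, lower behind the foot and push.

{"fn": "apply_moves", "kwargs": {"plan": [[-20, 0, 0, 0, 1], [-20, 0, 0, 0, 1], [0, 0, 0, 0, 1], [0, 0, 23, 0, 1], [0, 0, 23, 0, 1], [0, 0, 20, 0, 1], [0, 0, 3, 0, 1], [10, 0, 0, 0, 1], [10, 0, 0, 0, 1], [5, 0, 0, 0, 1], [3, 0, 0, 0, 1], [3, 0, 0, 0, 1], [3, 0, 0, 0, 1], [3, 0, 0, 0, 1], [3, 0, 0, 0, 1], [3, 0, 0, 0, 1], [0, 0, 0, 0, 1]]}}

```text
time: 6.8
tcp_pos: [0.5074, 0.1604, 0.1871]
ee_rot: [[0.948, 0.319, -0.002], [0.319, -0.948, -0.001], [-0.002, 0.0, -1.0]]
wrist_force: [-0.3, -0.8, -1.0]
width: 0.0001
grasp_force: 0.6
```

{"fn": "apply_moves", "kwargs": {"plan": [[2, 0, 0, 0, 1], [2, 0, 0, 0, 1], [2, 0, 0, 0, 1], [2, 0, 0, 0, 1], [1, 0, 0, 0, 1], [1, 0, 0, 0, 1], [0, 0, 0, 0, 1]]}}

```text
time: 7.5
tcp_pos: [0.5178, 0.1638, 0.1877]
ee_rot: [[0.948, 0.319, -0.0], [0.319, -0.948, -0.0], [-0.0, 0.0, -1.0]]
wrist_force: [-1.4, -1.2, -0.3]
width: -0.0002
grasp_force: 0.7
```

{"fn": "apply_moves", "kwargs": {"plan": [[1, 0, 0, 0, 1], [1, 0, 0, 0, 1], [0, 0, 0, 0, 1]]}}

```text
time: 7.8
tcp_pos: [0.5188, 0.1642, 0.1876]
ee_rot: [[0.948, 0.319, -0.003], [0.319, -0.948, -0.002], [-0.003, 0.001, -1.0]]
wrist_force: [-4.0, -1.4, 3.1]
width: -0.0003
grasp_force: 2.5
```

{"fn": "apply_moves", "kwargs": {"plan": [[1, 0, 0, 0, 1], [0, 0, 0, 0, 1]]}}

```text
time: 8.0
tcp_pos: [0.5194, 0.1644, 0.1876]
ee_rot: [[0.948, 0.319, -0.004], [0.319, -0.948, -0.002], [-0.004, 0.001, -1.0]]
wrist_force: [-6.4, -1.7, 5.9]
width: 0.0003
grasp_force: 3.1
```

```bash
python3 - <<'E'
from h import *
w=shot("top");save(w,"t3.png",(240,150,360,270),5)
w=shot("scene");save(w,"s4.png",(180,170,380,320),4)
E
```

```text
(no output)
```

View pics/s4.png

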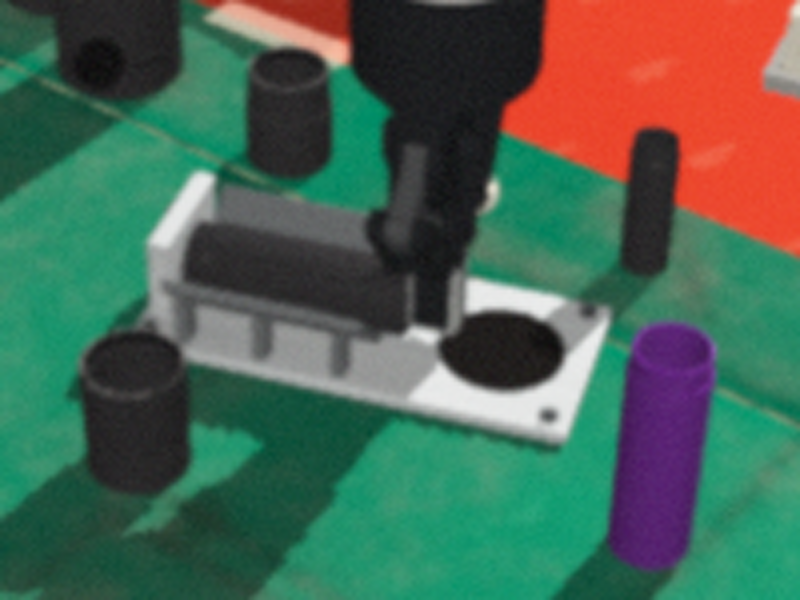

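The mouth is close to the stop at about (190,250), with force rising. I'll push on until it clearly bears against the stop.

{"fn": "apply_moves", "kwargs": {"plan": [[1, 0, 0, 0, 1], [1, 0, 0, 0, 1], [0, 0, 0, 0, 1]]}}

```text
time: 8.4
tcp_pos: [0.5204, 0.1649, 0.1874]
ee_rot: [[0.948, 0.319, -0.006], [0.319, -0.948, -0.004], [-0.007, 0.001, -1.0]]
wrist_force: [-7.7, -2.9, 6.5]
width: -0.0
grasp_force: 4.2
```

{"fn": "apply_moves", "kwargs": {"plan": [[1, 0, 0, 0, 1], [1, 0, 0, 0, 1], [0, 0, 0, 0, 1]]}}

```text
time: 8.7
tcp_pos: [0.521, 0.1652, 0.187]
ee_rot: [[0.948, 0.319, -0.01], [0.319, -0.948, -0.006], [-0.011, 0.002, -1.0]]
wrist_force: [-10.8, -3.0, 8.8]
width: -0.0002
grasp_force: 5.7
```

{"fn": "apply_moves", "kwargs": {"plan": [[1, 0, 0, 0, 1], [1, 0, 0, 0, 1], [1, 0, 0, 0, 1], [1, 0, 0, 0, 1], [0, 0, 0, 0, 1]]}}

```text
time: 9.2
tcp_pos: [0.5223, 0.1658, 0.1861]
ee_rot: [[0.947, 0.319, -0.017], [0.319, -0.948, -0.009], [-0.019, 0.003, -1.0]]
wrist_force: [-15.9, -5.1, 12.8]
width: -0.0001
grasp_force: 8.6
```

Tip stationary at 17 N: the tube bears on the stop. Backing off and checking.

{"fn": "apply_moves", "kwargs": {"plan": [[-4, 0, 0, 0, 1], [-6, 0, 0, 0, 1], [-10, 0, 0, 0, 1], [-20, 0, 0, 0, 1], [-20, 0, -5, 0, 1], [0, 0, -30, 0, 1], [0, 0, -40, 0, 1], [0, 0, -40, 0, 1], [-20, 0, -40, 0, 1], [0, 0, 0, 0, 1], [0, 0, 0, 0, 1]]}}

```text
time: 10.3
tcp_pos: [0.4529, 0.142, 0.3444]
ee_rot: [[0.948, 0.319, 0.006], [0.319, -0.948, 0.0], [0.006, 0.002, -1.0]]
wrist_force: [-0.2, -0.5, -0.6]
width: 0.0001
grasp_force: 0.0
```

```bash
python3 - <<'E'
from h import *
a=shot("wrist");b=shot("scene")
cr=cv2.resize(b["pixels"][170:320,180:380],None,fx=2,fy=2,interpolation=cv2.INTER_CUBIC)
w=cv2.resize(a["pixels"],(400,300))
cv2.imwrite("pics/f.png",cv2.resize(np.hstack([cr,w]),None,fx=1,fy=1)[:,:,::-1])
# stop inner face top edge and tube ends predicted in the wrist picture
q=np.radians(18.74);o=np.array([.4917,.1559])
P=[[*(o+[x*np.cos(q),x*np.sin(q)]),z] for x,z in((.040,.039),(.138,.039),(.138,.046))]
print(proj(a,P)*400/560+[400,0],(proj(b,P)-[180,170])*2)
s=bot.get_state();print(s["tcp_pos"],s["wrist_force"])
E
```

```text
[[595.1792039   68.85070567]
 [594.7740161  -38.22250406]
 [594.75022634 -41.4459484 ]] [[204.01858495 134.98352654]
 [ 93.60468501 111.80662543]
 [ 93.3059606  105.17801022]]
[0.45228467 0.14151998 0.34201509] [ 0.21634721 -0.03512532 -0.67945533]
```

View pics/f.png

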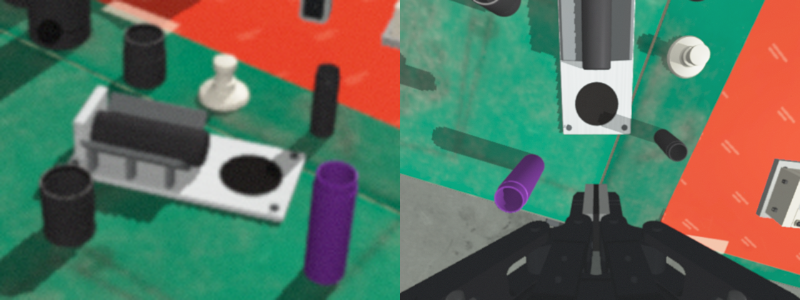

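The foot edge shows at (596,69) in the wrist view, against a predicted (595,69) for a tube that is home. The tube lies in the V against the stop and the bystanders haven't moved.

```bash
python3 -c "
from plant import order
print(order.hand_in())"
```

```text
the job is handed in; nothing more can be done
None
```

I tipped the torch tube into the V rest and pushed it home, with its open end bearing on the end stop at about 17 N; no bystanders were moved, and the job is handed in at about 10 s of the 42 s limit.

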